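# Set the scanning bay's shutter and feed a carton in

## Robot

A 6-joint arm with a two-finger parallel gripper is mounted at the origin on the work surface. World frame = base frame: x ahead of the robot, y to its left, z up, the work surface at z = 0. Lengths are in m, angles in rad, forces in N, time in s.
With the tool pointing down it reaches from about 0.35 to 0.775 m from the base axis. Payload 7.3 kg.
Tool frame: the origin (TCP) lies midway between the tips of the shut fingers; the grasp point (between the pads) lies 19 mm behind it; z points along the fingers, y is the line along which they close (so a half turn about z gives the same grasp; the last joint's range is limited). The gripper opens to 92 mm and grips with 3 to 60 N. Pads are 19 mm wide; open, the fingers measure 130 mm over their backs; the gripper's body (75 mm by 190 mm) begins 47 mm behind the grasp point.
Start: joints at [0.983, 0.342, 1.524, -0, 1.275, -0.146], TCP at [0.224, 0.475, 0.227] pointing down, gripper open.
Joint ranges: [-2.53, 2.53], [-0.77, 2.02], [0.04, 2.7], [-1, 4.14], [0.28, 2.66], [-3.11, 3.11]. Speed limits (rad/s): [2.57, 2.57, 3.14, 3.14, 3.14, 3.14].

## Interface

Orientations are given as [roll, pitch, yaw] about the fixed x, y, z axes, in that order (R = Rz(yaw) Ry(pitch) Rx(roll)).
In Python, from workcell import bot gives the robot as it stands.
- The arm moves only by the tool play_rows, never from a script. Its argument "series" is a list of rows, each a list of 5 numbers: the finger opening in m, from 0 to 0.0918, then the shift along the world's x, y, z in m, then the turn about the world's z in degrees. A call has 1 to 8 rows; each row is the pose to reach, as a shift and turn from the pose commanded when the call began; what a row does not reach only later rows make up. A row lasts 1/12 s, in which the tool goes at most 41.7 mm and 7.16 degrees, less where a joint would pass 70% of its speed; a pose out of reach is approached as far as the arm can. A call with a gripper value outside its range is refused whole. The fingers move at their own pace and stop on an object; "newtons" is the grip in N (left out, the last holds). Time passes only in rows, so rows that repeat a pose let the fingers close. It gives the time, the measured TCP pose, the force, the opening and the grip force at its end, in the units of the state.
- bot.state(): the state, without advancing time (a new reading comes with each control period).
- bot.grab_frame(name): name is "scene" or "top" or "wrist"; returns a dict with "color" (384x512x3 uint8, red, green, blue), "camera_matrix" (3x3 intrinsics, pixels), "cam_to_world" (4x4, takes a point from camera to world coordinates); the wrist camera has in their place "mount" (4x4, takes a point from camera to tool coordinates, whose origin is the TCP and whose axes are the flange's). Camera axes: x right, y down, z forward; pixel columns grow to the right and rows downward; lengths in m; the calibration is good to about 2 mm. A picture is of the moment at which its call begins: read the wrist's pose just before it. There is no depth.
- bot.sign_off(): hands the job in; it is judged then, once.
The state is a dict: "t": time; "qpos": joint angles; "qvel": joint speeds; "effort": joint torques, N m; "position": TCP position; "eef_rot": TCP orientation; "ft_force": force on the tool from outside, world axes, zero at the start; "moment": the same for the moment, N m; "opening": finger opening in m; "finger_force": force on a finger pad.
Only numpy, scipy, OpenCV 4.12 (cv2) and the standard library are available. Lean on these libraries where they do the work, as an engineer would, in place of code of your own. Each camera call takes 0.05 s, during which the arm holds its last target. There are 200 camera calls.

## Task

Lift the clear shutter of the parcel scanning bay by pushing up under its finger ledge, so that once you have let go and it has sagged back its bottom edge rests level with the pointer on the bay's left post. Then put the small brown carton upright on the bay's plate, long way in, and push it under the shutter, square and right up against the back stop. Leave the shutter at the pointer and do not knock the other things about.

Things in the scene. Friction and masses are not known exactly. Their poses are not given: they have to be found in the camera images.
- bay: Fixed parcel scanning bay: a grey gantry (two posts 45 x 25 mm, 400 mm tall, 200 mm clear between them) over an aluminium plate 6 mm thick. Origin on the table in the middle of the gate, in the plane of the shutter; x points into the bay (away from the robot), y to the left post, z up. The plate spans x -215 to +95 mm, y -100 to +100 mm. It stands turned by up to about 12 degrees.
- edge (a point): Middle of the bottom edge of the clear shutter (sash), 196 mm wide and 125 mm tall, which slides only straight up and down. Within the bay it starts 35 to 85 mm above the table.
- ledge (a point): Middle of the front lower corner of the sash's finger ledge, an aluminium strip 160 mm wide in y, 10 mm thick, with a rounded front, jutting 54 mm from the shutter plane towards the robot. Its underside is 40 mm above the sash's bottom edge; it moves with the sash.
- mark (a point): Tip of the steel pointer on the left (+y) post, 80 mm to the left of the bay's middle; its height, 120 to 160 mm above the table, is where the bottom edge of the shutter must rest. It is fixed during the job.
- backstop (a point): Middle of the face of the back stop, a dark steel rail across the plate: face 60 mm behind the shutter plane, 50 mm tall, this point 25 mm above the plate.
- carton: Small brown cardboard carton, shut, 120 mm long (x) x 60 mm wide (y) x 80 mm tall (z), about 0.25 kg, with a paper strip along its top; either end may go first. Origin in the middle of its underside. Too tall to pass under the shutter as it is found.
- tape_roll: Bystander: roll of clear tape lying flat, 100 mm across, 48 mm tall; origin under its centre.
- tea: Bystander: amber bottle 64 mm across, 190 mm tall; origin under its centre.
- lotion: Bystander: white pump bottle 72 mm across, about 195 mm tall; origin under its centre.
- dispenser: Bystander: grey hand-held tape dispenser, 150 x 56 mm, 180 mm tall; origin under its centre.
- tumbler: Bystander: clear tumbler 72 mm across, 90 mm tall; origin under its centre.
- phone: Bystander: black phone lying flat, 150 x 75 x 9 mm; origin under its centre.
- marker: Bystander: yellow marker lying flat, 130 x 14 x 12 mm; origin under its centre.
- sash: The sash: origin 40 mm below its bottom edge. Counterbalanced, held by friction shoes: it stays where left. It hangs from the shoes on soft springs, 200 N/m in all. Pushing it up takes 5 to 10 N once the shoes slide (the first 25 to 50 mm only takes load off the springs); let go, it sags back by (push force)/(200 N/m), 25 to 50 mm, differing each time. Pushing it down works alike.
Mind the look-alikes: they are no part of the job. Leave any black look-alike of the carton alone.

How it is judged:
On the way, in this order (a step that is already met when the one before it is completed fails the run):
1. the shutter, let go, rests with its bottom edge level with the pointer (within 7 mm) (z of edge in the frame of mark between -0.007 and 0.007 m and contact force between each of the fingers, the arm and sash below 0.05 N and linear speed of sash below 0.01 m/s), for 0.5 s.
2. the carton is under the shutter, square against the back stop (x of carton in the frame of bay between -0.008 and 0.006 m and y of carton in the frame of bay between -0.069 and 0.069 m and z of carton in the frame of bay below 0.012 m and angle between the x axis of carton and the x axis of bay, either way round below 0.14 rad and angle between carton's own z axis and vertical below 0.05 rad and linear speed of carton below 0.02 m/s), for 0.2 s.
At the end, for the whole second after the job is handed in: The shutter's bottom edge is within 7 mm of the pointer's height; the carton stands upright on the plate, its nose within 8 mm of the back stop, its long axis within 8 degrees of the bay's x, between the posts (middle within 69 mm of the bay's middle line), at rest (all of step 2 and z of edge in the frame of mark between -0.007 and 0.007 m); the robot touches nothing.
It fails at once if a bystander is knocked about (moved more than 30 mm) (distance of any of tape_roll, tea, lotion, dispenser, tumbler, phone, marker from where it was at the start of the episode above 0.03 m).
It fails at once if the carton is tipped more than 35 degrees (angle between carton's own z axis and vertical above 0.6 rad).
It also fails if it takes over 72 s, if anything falls off the work surface, if the arm or the gripper's body presses on something with over 40 N, if the wrist force passes 120 N, or if a joint passes its speed limit or range.

## Working session

There is one attempt and no reset: what is moved stays moved. The work goes in short steps, Python scripts to look and compute and a tool call to move; the robot and the scene stay as the last step left them, time stands still between calls to the robot, and variables do not carry over. Pictures are saved under pics/ and viewed, at most 10 in all, crops included, and the job is handed in when it is done.

Besides the shell and the picture viewer there is one more tool, called after "Call:" as name(argument=value, ...), one argument or row to a line, values as JSON. play_rows: Moves the arm, as the interface text tells. Its arguments: {"type":"object","properties":{"series":{"type":"array"},"newtons":{"type":"number"}},"required":["series"]}

```bash
mkdir -p pics; ls
cat > h.py <<'E'
import numpy as np, cv2
from workcell import bot
def grab(n):
    f=bot.grab_frame(n); return f
def save(f,name): cv2.imwrite('pics/'+name+'.png',cv2.cvtColor(f['color'],cv2.COLOR_RGB2BGR))
def ray(f,uv):
    K=np.array(f['camera_matrix']);T=np.array(f['cam_to_world'])
    d=np.linalg.inv(K)@[uv[0],uv[1],1]; return T[:3,3],T[:3,:3]@d
def onz(f,uv,z):
    o,d=ray(f,uv); return o+d*(z-o[2])/d[2]
def tri(f,a,g,b):
    o,d=ray(f,a);p,e=ray(g,b);A=np.stack([d,-e],1);s=np.linalg.lstsq(A,p-o,rcond=None)[0]
    x=o+d*s[0];y=p+e*s[1];return (x+y)/2,np.linalg.norm(x-y)
def proj(f,P):
    K=np.array(f['camera_matrix']);T=np.array(f['cam_to_world'])
    c=T[:3,:3].T@(np.array(P)-T[:3,3]);c=K@c;return c[:2]/c[2]
E
python3 - <<'E'
from h import *
import pickle
fs={n:grab(n) for n in ('scene','top')}
pickle.dump(fs,open('f0.pkl','wb'))
for n,f in fs.items():
    im=cv2.resize(cv2.cvtColor(f['color'],cv2.COLOR_RGB2BGR),(800,600),interpolation=cv2.INTER_CUBIC); cv2.imwrite(f'pics/{n}0.png',im)
    print(n,np.round(f['cam_to_world'],3).tolist(),np.round(f['camera_matrix'],1).tolist())
print(bot.state())
E
```

```text
pics
scene [[0.08, 0.55, -0.831, 1.581], [0.997, -0.047, 0.065, -0.039], [-0.004, -0.834, -0.552, 0.778], [0.0, 0.0, 0.0, 1.0]] [[445.9, 0.0, 259.7], [0.0, 445.9, 196.7], [0.0, 0.0, 1.0]]
top [[0.016, -0.997, 0.075, 0.434], [-1.0, -0.018, -0.016, 0.064], [0.018, -0.075, -0.997, 1.423], [0.0, 0.0, 0.0, 1.0]] [[476.4, 0.0, 262.3], [0.0, 476.4, 198.0], [0.0, 0.0, 1.0]]
{'t': 0.1, 'qpos': array([ 9.83038711e-01,  3.42662096e-01,  1.52491968e+00,  1.33268250e-05,
        1.27539941e+00, -1.45999922e-01]), 'qvel': array([-3.15462066e-04, -1.34927880e-03, -4.38052291e-03, -2.74751259e-04,
       -1.56185504e-03, -1.06323999e-05]), 'effort': array([ 9.01067688e-04, -4.32002771e+01, -2.44698143e+01,  7.18910736e-02,
        5.25475480e-02, -2.54363391e-05]), 'position': array([0.22422613, 0.4743078 , 0.2261104 ]), 'eef_rot': array([-3.14022075e+00, -2.14614710e-04,  2.69983092e+00]), 'ft_force': array([-0.0408514 , -1.28095688, -0.08289443]), 'moment': array([-0.02139672, -0.05062155,  0.02710563]), 'finger_force': 0.0, 'opening': 0.09192364117625815}
```

View pics/scene0.png

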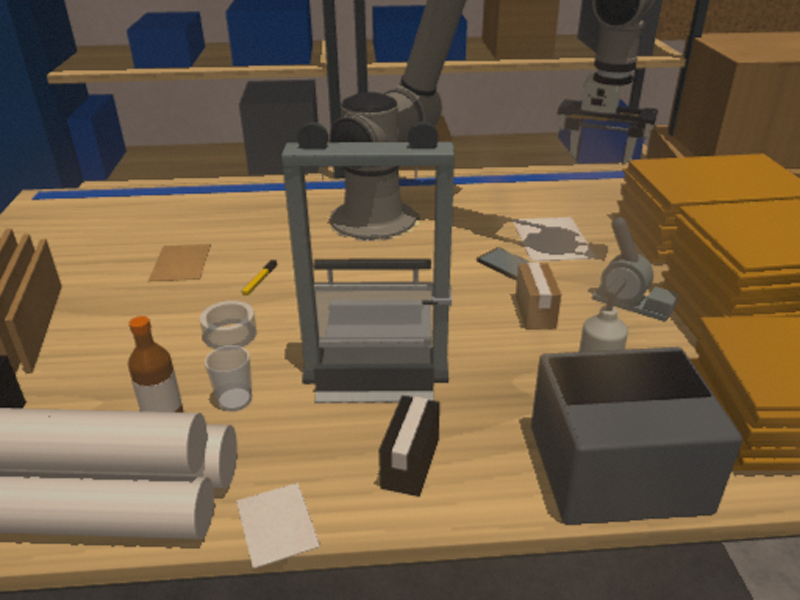

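View pics/top0.png

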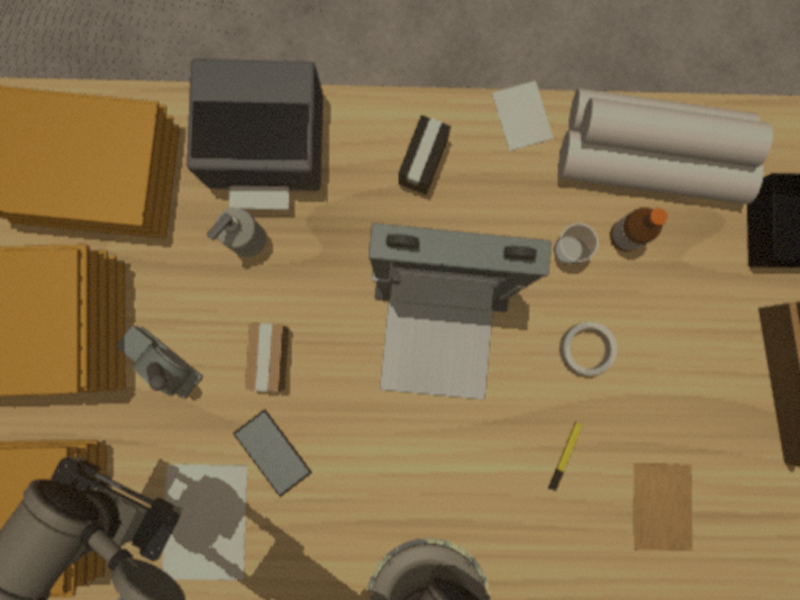

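Run:
```python
from h import *
import pickle
fs=pickle.load(open('f0.pkl','rb'))
def crop(n,u0,v0,w,h,s): 
    c=fs[n]['color'][v0:v0+h,u0:u0+w]; c=cv2.cvtColor(c,cv2.COLOR_RGB2BGR); return cv2.resize(c,None,fx=s,fy=s,interpolation=cv2.INTER_CUBIC)
a=crop('scene',175,85,130,180,3.3)   # 429x594
b=crop('top',225,135,130,125,2.8)
c=crop('top',150,195,60,65,3.5)
H=600;W=800;out=np.zeros((H,W,3),np.uint8)
out[:a.shape[0],:a.shape[1]]=a; out[:b.shape[0],432:432+b.shape[1]]=b; out[355:355+c.shape[0],432:432+c.shape[1]]=c
cv2.imwrite('pics/crop1.png',out)
```

```text
(no output)
```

View pics/crop1.png

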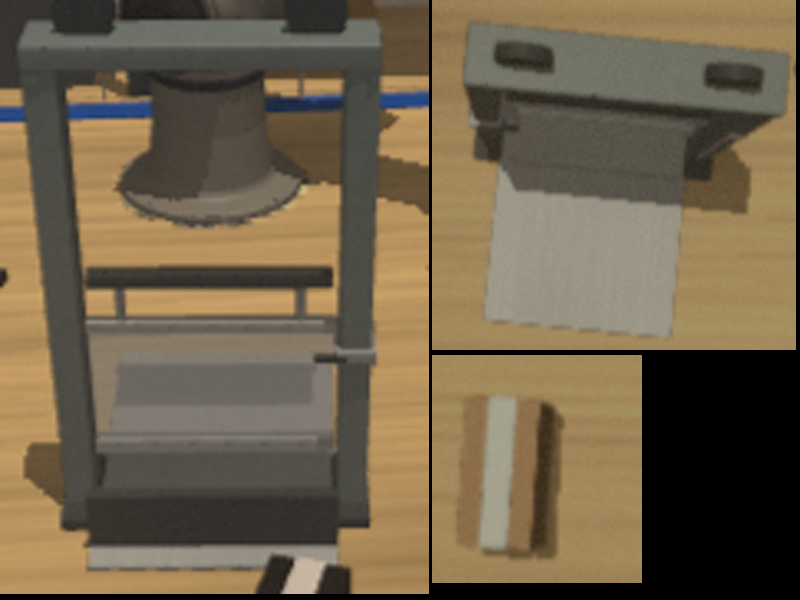

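Run:
```python
from h import *
import pickle
fs=pickle.load(open('f0.pkl','rb'));S,T=fs['scene'],fs['top']
s=lambda u,v:(175+u/3.3-.5+.15,85+v/3.3-.35); t=lambda u,v:(225+(u-432)/2.8-.3,135+v/2.8-.3); c=lambda u,v:(150+(u-432)/3.5-.35,195+(v-355)/3.5-.35)
a=onz(T,t(487,320),.006);b=onz(T,t(670,336),.006);print('front',a,b,np.linalg.norm(a-b))
m=(a+b)/2;dy=(a-b)/np.linalg.norm(a-b);dx=np.array([dy[1],-dy[0],0]);yaw=np.arctan2(dx[1],dx[0])
g=[onz(T,t(*p),.4) for p in [(472,22),(788,52),(784,115),(466,85)]]
gc=sum(g)/4;print('gantry',gc,np.linalg.norm(g[0]-g[1]),np.linalg.norm(g[1]-g[2]))
e=g[0]-g[1]+g[3]-g[2];print('yaws',np.degrees(yaw),np.degrees(np.arctan2(-e[0],e[1])))
print('origin from front',m+.215*dx, 'back corners scene', [onz(S,s(*p),.006) for p in [(90,547),(337,546)]])
print('backstop top',[onz(S,s(*p),.056) for p in [(90,488),(337,490)]])
d=gc-m;d[2]=0;yaw2=np.arctan2(d[1],d[0]);print('yaw line',np.degrees(yaw2),np.linalg.norm(d))
yaw=np.arctan2(-e[0],e[1]);dx=np.array([np.cos(yaw),np.sin(yaw),0]);O=gc*[1,1,0]
def vplane(f,uv,off):
    o,r=ray(f,uv);k=((O+dx*off-o)@dx)/(r@dx);p=o+k*r;q=p-O;return np.array([q@dx,q@[-dx[1],dx[0],0],p[2]])
for n,p in dict(bl=(97,447),br=(330,447),bl2=(97,436),br2=(330,436),tl=(87,322),tr=(335,322),ptr=(314,357)).items(): print(n,vplane(S,s(*p),0))
P,er=tri(S,s(314,357),T,t(517,125));q=P-O;print('ptr',P,er,q@dx,q@[-dx[1],dx[0],0])
for off in(-.02,0,.02):print(off,vplane(S,s(314,357),off))
for z in(.08,):
  C=[onz(T,c(*p),z) for p in[(468,395),(543,403),(532,552),(458,545)]];C=np.array(C);print('carton',C.mean(0),[np.linalg.norm(C[i]-C[(i+1)%4]) for i in range(4)]);e=C[0]-C[3]+C[1]-C[2];print(np.degrees(np.arctan2(e[1],e[0])))
  s1=[onz(T,c(*p),z) for p in[(501,397),(497,551)]];print('strip mid',s1)
```

```text
front [0.38841431 0.09088831 0.006     ] [ 0.37465553 -0.10289943  0.006     ] 0.1942755590787093
gantry [ 0.59670024 -0.02192796  0.4       ] 0.24655761425032227 0.049427370683883566
yaws -4.061140327890732 -4.348753225511587
origin from front [ 0.59599507 -0.02123206  0.006     ] back corners scene [array([ 0.66364424, -0.12157256,  0.006     ]), array([0.67915001, 0.07639151, 0.006     ])]
backstop top [array([ 0.65101455, -0.11818083,  0.056     ]), array([0.67011024, 0.07652538, 0.056     ])]
yaw line -4.232217265224904 0.2157536484207805
bl [-9.09230287e-17 -9.28174636e-02  5.08536841e-02]
br [-5.57386143e-17  1.00416310e-01  4.95529554e-02]
bl2 [ 1.22542781e-16 -9.19998768e-02  6.21267029e-02]
br2 [2.83344851e-18 1.00247696e-01 6.08421509e-02]
tl [-7.55345464e-17 -9.18232848e-02  1.72570277e-01]
tr [-9.76990669e-17  1.02518011e-01  1.71366154e-01]
ptr [-9.34662422e-18  8.63411010e-02  1.38731840e-01]
ptr [0.58263897 0.06461437 0.12535036] 0.003418034522100328 -0.02058305055153082 0.08522694038758756
-0.02 [-0.02        0.08691967  0.12572342]
0 [-9.34662422e-18  8.63411010e-02  1.38731840e-01]
0.02 [0.02       0.08576253 0.15174026]
carton [0.44456993 0.30126333 0.08      ] [np.float64(0.06052786835958296), np.float64(0.11936864903337653), np.float64(0.0592389730633482), np.float64(0.12008605196154869)]
-2.2388149938734054
strip mid [array([0.50593421, 0.30258641, 0.08      ]), array([0.38279387, 0.30195538, 0.08      ])]
```

Run:
```python
from h import *
import pickle
fs=pickle.load(open('f0.pkl','rb'));S=fs['scene']
c=cv2.cvtColor(S['color'][0:110,350:430],cv2.COLOR_RGB2BGR);c=cv2.resize(c,None,fx=5,fy=5,interpolation=cv2.INTER_CUBIC)
c=cv2.convertScaleAbs(c,alpha=1.8,beta=20)
st=bot.state();y=st['eef_rot'][2];R=np.array([[np.cos(y),-np.sin(y)],[np.sin(y),np.cos(y)]])
p=st['position']
for z in (0,.019,.066,.1,.15,.2):
    q=(proj(S,p+[0,0,z])-[350,0])*5;cv2.circle(c,tuple(int(v) for v in q),3,(0,0,255),-1);
    for s in(-.0375,.0375):
        for ang in (0,):
            d=np.array([s,0]);w=(proj(S,p+[*(R@d),z])-[350,0])*5;cv2.circle(c,tuple(int(v) for v in w),2,(0,255,0),-1)
W=grab('wrist');w=cv2.cvtColor(W['color'],cv2.COLOR_RGB2BGR);w=cv2.resize(w,(400,300))
out=np.zeros((550,800,3),np.uint8);out[:550,:400]=c;out[:300,400:]=w;cv2.imwrite('pics/grip.png',out)
print(np.round(W['mount'],3),W['camera_matrix'])
```

```text
[[-0.001 -0.958 -0.288  0.079]
 [ 1.    -0.001 -0.001 -0.   ]
 [ 0.    -0.288  0.958 -0.157]
 [ 0.     0.     0.     1.   ]] [[328.08038959   0.         256.60603482]
 [  0.         328.08038959 188.60700659]
 [  0.           0.           1.        ]]
```

View pics/grip.png

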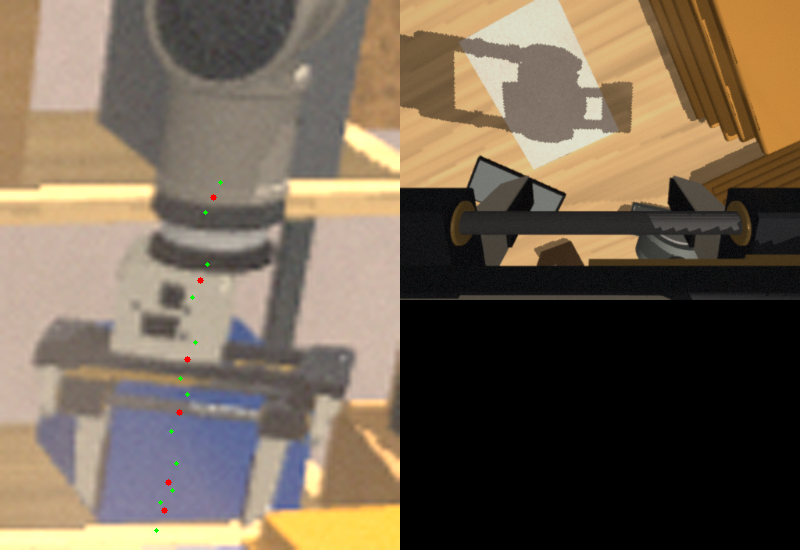

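Call:
play_rows(
  series=[
    [0.0918,0.221,-0.172,0,23],
    [0.0918,0.221,-0.172,0,23],
    [0.0918,0.221,-0.172,0,23],
    [0.0918,0.221,-0.172,0,23],
    [0.0918,0.221,-0.172,0,23],
    [0.0918,0.221,-0.172,0,23],
    [0.0918,0.221,-0.172,0,23],
    [0.0918,0.221,-0.172,0,23],
  ],
)

```text
t: 0.82
position: [0.4504, 0.2982, 0.2262]
eef_rot: [-3.14, 0.002, 3.096]
ft_force: [-1.2, -0.0, 0.3]
opening: 0.0918
finger_force: 0.0
```

Run:
```python
from h import *
import pickle
fs=pickle.load(open('f0.pkl','rb'));T=fs['top']
k=.64
for n,p in dict(disp1=(201,385),disp2=(203,375),lot=(262,252),phone=(265,410),phone2=(310,470)).items(): print(n,onz(T,(p[0]*k,p[1]*k),0).round(3))
f=grab('wrist'); save(f,'w1')
st=bot.state();print(st['position'],st['eef_rot'])
```

```text
disp1 [0.39  0.433 0.   ]
disp2 [0.409 0.43  0.   ]
lot [0.646 0.326 0.   ]
phone [0.345 0.311 0.   ]
phone2 [0.234 0.223 0.   ]
[0.44815831 0.29989188 0.22612981] [-3.14082990e+00 -1.26885933e-05  3.09578561e+00]
```

View pics/w1.png

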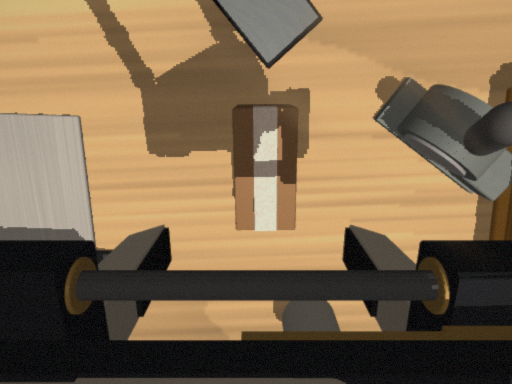

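```bash
cat >> h.py <<'E'
from scipy.spatial.transform import Rotation as Ro
def wrist(st=None):
    st=bot.state() if st is None else st
    f=dict(bot.grab_frame('wrist'));T=np.eye(4);T[:3,:3]=Ro.from_euler('xyz',st['eef_rot']).as_matrix();T[:3,3]=st['position']
    f['cam_to_world']=T@np.array(f['mount']);return f
E
python3 - <<'E'
from h import *
f=wrist();print(bot.state()['position'])
C=np.array([onz(f,p,.08) for p in[(234,105),(297,105),(295.5,230),(236,230)]]);print(C.round(4),C.mean(0));e=C[0]-C[3]+C[1]-C[2];print(np.degrees(np.arctan2(-e[1],-e[0])))
E
```

```text
[0.44634528 0.30137433 0.22618713]
[[0.3816 0.2826 0.08  ]
 [0.3842 0.3391 0.08  ]
 [0.5058 0.3362 0.08  ]
 [0.5031 0.2766 0.08  ]] [0.44368162 0.30860834 0.08      ]
-2.11152482291735
```

Call:
play_rows(
  series=[
    [0.0918,-0.001,0.002,-0.04,0.2],
    [0.0918,-0.001,0.002,-0.08,0.2],
    [0.0918,-0.001,0.002,-0.12,0.2],
    [0.0918,-0.001,0.002,-0.16,0.2],
    [0.0918,-0.001,0.002,-0.187,0.2],
    [0.0918,-0.001,0.002,-0.187,0.2],
    [0.05,-0.001,0.002,-0.187,0.2],
    [0.05,-0.001,0.002,-0.187,0.2],
  ],
  newtons=50,
)

```text
t: 1.58
position: [0.4449, 0.3059, 0.0415]
eef_rot: [3.14, 0.002, 3.106]
ft_force: [0.5, 0.3, 0.1]
opening: 0.0826
finger_force: 0.0
```

Call:
play_rows(
  series=[
    [0.05,0,0,0,0],
    [0.05,0,0,0,0],
    [0.05,0,0,0,0],
    [0.05,0,0,0,0],
    [0.05,0,0,0,0],
  ],
  newtons=50,
)

```text
t: 2.0
position: [0.4452, 0.3052, 0.0412]
eef_rot: [3.14, 0.002, 3.105]
ft_force: [-1.1, 2.1, 7.5]
opening: 0.0596
finger_force: 50.0
```

Call:
play_rows(
  series=[
    [0.05,0,0,0.04,0],
    [0.05,0,0,0.08,0],
    [0.05,0,-0.03,0.1,-2],
    [0.05,0,-0.07,0.1,-2],
    [0.05,0,-0.11,0.1,-2],
    [0.05,0,-0.15,0.1,-2],
    [0.05,0,-0.19,0.1,-2],
    [0.05,0,-0.23,0.1,-2],
  ],
)

```text
t: 2.67
position: [0.4437, 0.0729, 0.1398]
eef_rot: [-3.142, -0.0, 3.07]
ft_force: [2.1, 0.1, -2.3]
opening: 0.0602
finger_force: 50.0
```

Call:
play_rows(
  series=[
    [0.05,-0.009,-0.04,0,0],
    [0.05,-0.009,-0.08,0,0],
    [0.05,-0.009,-0.084,0,0],
    [0.05,-0.009,-0.084,0,0],
    [0.05,-0.009,-0.084,0,0],
    [0.05,-0.009,-0.084,0,0],
  ],
)

```text
t: 3.17
position: [0.4352, -0.0084, 0.1396]
eef_rot: [3.141, -0.0, 3.071]
ft_force: [-0.5, -0.1, -3.4]
opening: 0.0599
finger_force: 50.0
```

Run:
```python
from h import *
import pickle
st=bot.state();print(st['position'],st['eef_rot'],st['ft_force'],st['opening'])
fs={n:grab(n) for n in ('scene','top')}
pickle.dump(fs,open('f1.pkl','wb'))
def crop(n,u0,v0,w,h,s): 
    c=fs[n]['color'][v0:v0+h,u0:u0+w]; c=cv2.cvtColor(c,cv2.COLOR_RGB2BGR); return cv2.resize(c,None,fx=s,fy=s,interpolation=cv2.INTER_CUBIC)
a=crop('scene',190,155,105,110,5)
out=np.zeros((600,800,3),np.uint8);out[:550,:525]=a
b=crop('top',225,135,68,65,4);out[:b.shape[0],527:527+b.shape[1]]=b
c=crop('top',225,190,90,90,3);out[300:570,527:797]=c
cv2.imwrite('pics/crop2.png',out)
```

```text
[ 0.43524978 -0.00836122  0.13964555] [ 3.14104115e+00 -4.93599650e-04  3.07066563e+00] [-0.47708129 -0.12762243 -3.43790395] 0.05986216353387958
```

View pics/crop2.png

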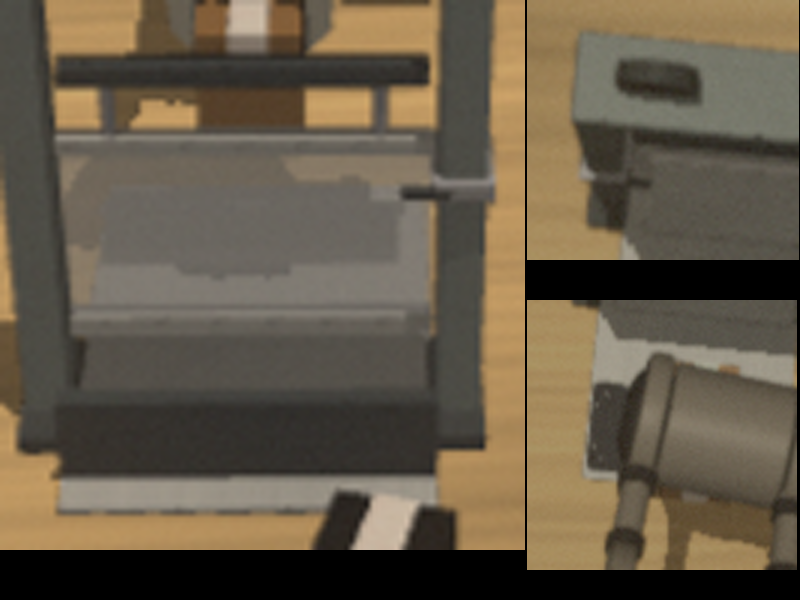

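```bash
cat >> h.py <<'E'
O=np.array([.596,-.020,0]);yw=np.radians(-4.2)
BX=np.array([np.cos(yw),np.sin(yw),0]);BY=np.array([-BX[1],BX[0],0])
def bay(x,y,z): return O+x*BX+y*BY+np.array([0,0,z])
E
python3 - <<'E'
from h import *
import pickle
f=pickle.load(open('f1.pkl','rb'));S=f['scene'];T=f['top']
for n,P in dict(ledge_f=[(-.054,-.08,.09),(-.054,.08,.09)],ledge_root=[(0,-.08,.09),(0,.08,.09)],led_topf=[(-.054,-.08,.1),(-.054,.08,.1)],sashb=[(0,-.098,.05),(0,.098,.05)],sasht=[(0,-.098,.175),(0,.098,.175)],platef=[(-.215,-.1,.006),(-.215,.1,.006)],ptr=[(-.025,.08,.125),(.025,.08,.155)],bstop=[(.06,-.1,.056),(.06,.1,.056)],bar=[(0,-.098,.225),(0,.098,.225)]).items():
    print(n,[((proj(S,bay(*p))-[190,155]+.4)*5).round(0).tolist() for p in P],[((proj(T,bay(*p))-[225,135]+.4)*4+[527,0]).round(0).tolist() for p in P])
E
```

```text
ledge_f [[103.0, 213.0], [390.0, 211.0]] [[873.0, 254.0], [647.0, 233.0]]
ledge_root [[94.0, 268.0], [392.0, 266.0]] [[880.0, 178.0], [654.0, 157.0]]
led_topf [[102.0, 198.0], [390.0, 196.0]] [[875.0, 253.0], [647.0, 232.0]]
sashb [[66.0, 328.0], [424.0, 326.0]] [[898.0, 187.0], [629.0, 162.0]]
sasht [[48.0, 134.0], [428.0, 131.0]] [[923.0, 166.0], [627.0, 139.0]]
platef [[102.0, 183.0], [415.0, 181.0]] [[869.0, 481.0], [600.0, 457.0]]
ptr [[391.0, 186.0], [394.0, 190.0]] [[651.0, 187.0], [657.0, 108.0]]
bstop [[50.0, 387.0], [432.0, 385.0]] [[908.0, 104.0], [633.0, 79.0]]
bar [[41.0, 49.0], [429.0, 47.0]] [[934.0, 156.0], [626.0, 128.0]]
```

Call:
play_rows(
  series=[
    [0.05,0.003,0.02,0.04,-7],
    [0.05,0.004,0.04,0.08,-14],
    [0.05,0.005,0.05,0.12,-21],
    [0.05,0.005,0.05,0.16,-28],
    [0.05,0.005,0.05,0.16,-35],
    [0.05,0.005,0.05,0.16,-42],
    [0.05,0.005,0.05,0.16,-49],
    [0.05,0.005,0.05,0.16,-56],
  ],
)

```text
t: 3.93
position: [0.4402, 0.042, 0.2999]
eef_rot: [3.141, 0.0, 2.089]
ft_force: [0.1, -0.4, -2.7]
opening: 0.0599
finger_force: 50.0
```

Call:
play_rows(
  series=[
    [0.05,0,0,0,-7],
    [0.05,0,0,0,-14],
    [0.05,0,0,0,-21],
    [0.05,0,0,0,-28],
    [0.05,0,0,0,-34],
    [0.05,0,0,0,-34],
    [0.05,0,0,0,-34],
    [0.05,0,0,0,-34],
  ],
)

```text
t: 4.6
position: [0.4403, 0.0413, 0.2996]
eef_rot: [-3.141, -0.0, 1.503]
ft_force: [-0.0, -0.3, -2.9]
opening: 0.0598
finger_force: 50.0
```

Run:
```python
from h import *
import pickle
st=bot.state();print(st['position'],st['eef_rot'],st['ft_force'],st['opening'])
f=wrist(st);pickle.dump(f,open('w2.pkl','wb'))
for x,z in((-.024,.125),(.024,.153)): print(proj(f,bay(x,.08,z)))
im=cv2.cvtColor(f['color'],cv2.COLOR_RGB2BGR);im=cv2.convertScaleAbs(im,alpha=1.6,beta=10)
cv2.imwrite('pics/w2.png',cv2.resize(im,(800,600),interpolation=cv2.INTER_CUBIC))
```

```text
[0.44029701 0.04129006 0.29964542] [-3.14139724e+00 -3.03918694e-05  1.50343485e+00] [-0.03042678 -0.29297578 -2.93893465] 0.05979327691763043
[391.92985027 139.97699573]
[455.47634108 144.67032865]
```

View pics/w2.png

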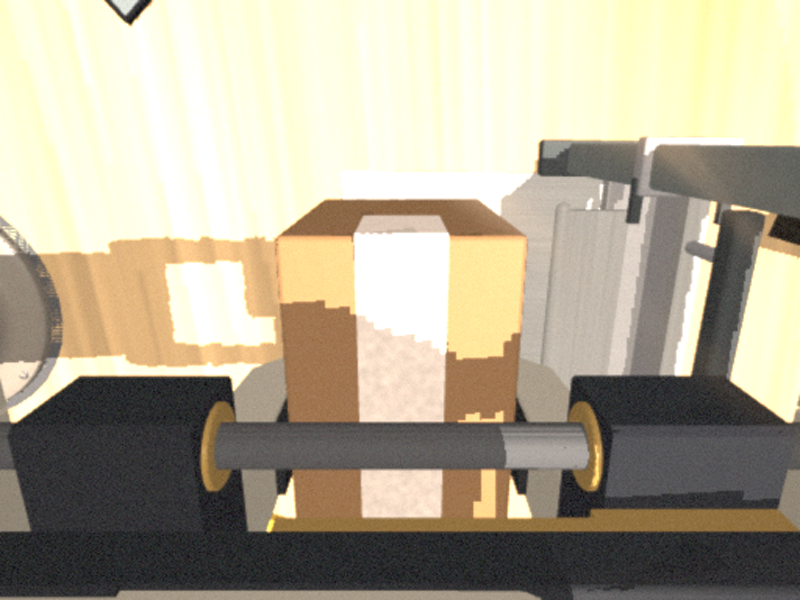

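Run:
```python
from h import *
import pickle
F=pickle.load(open('f1.pkl','rb'));S=F['scene'];T=F['top'];W=pickle.load(open('w2.pkl','rb'))
w=lambda u,v:(u/1.5625-.2,v/1.5625-.2)
sp=(190+402/5-.4,155+190/5-.4);tp=(225+(650-527)/4-.4,135+182/4-.4)
def B(P): q=P-O;return (q@BX,q@BY,P[2])
for n,a in dict(front_top=tri(T,tp,W,w(633,221)),front_w_scene=tri(S,sp,W,w(633,221)),rear=tri(S,sp,W,w(719,220))).items(): print(n,np.round(B(a[0]),4),round(a[1],4))
# ledge front edge end and underside via ledge left-front corner in wrist at x=-.054 plane
o,r=ray(W,w(551,206));k=((bay(-.054,0,0)-o)@BX)/(r@BX);print('ledge front',np.round(B(o+k*r),4))
o,r=ray(W,w(556,206));k=((bay(0,.08,0)-o)@BY)/(r@BY);print('ledge by y=.08',np.round(B(o+k*r),4))
for x,z in((-.027,.153),(.027,.153)): print(proj(W,bay(x,.08,z))*1.5625,(proj(S,bay(x,.08,z))-[190,155])*5,(proj(T,bay(x,.08,z))-[225,135])*4+[527,0])
```

```text
front_top [-0.0241  0.0818  0.1534] 0.0028
front_w_scene [-0.0131  0.0826  0.1307] 0.0058
rear [0.0259 0.0842 0.1556] 0.0
ledge front [-0.054   0.0837  0.0883]
ledge by y=.08 [-0.0411  0.08    0.0569]
[625.89932126 225.60318977] [389.50070066 138.02941118] [648.85178342 183.89689671]
[716.7273967  226.07351571] [391.83628334 193.46561159] [656.13974251 104.33614887]
```

Call:
play_rows(
  series=[
    [0.05,0,0,0,7],
    [0.05,0,0,0,14],
    [0.05,0,0,0,21],
    [0.05,0,0,0,28],
    [0.05,0,0,0,35],
    [0.05,0,0,0,42],
    [0.05,0,0,0,49],
    [0.05,0,0,0,56],
  ],
  newtons=60,
)

```text
t: 5.32
position: [0.4404, 0.0408, 0.2997]
eef_rot: [3.142, -0.0, 2.485]
ft_force: [0.0, 0.3, -1.6]
opening: 0.0599
finger_force: 60.0
```

Call:
play_rows(
  series=[
    [0.05,0.006,-0.01,-0.02,7],
    [0.05,0.006,-0.02,-0.06,14],
    [0.05,0.006,-0.035,-0.1,21],
    [0.05,0.006,-0.048,-0.14,28],
    [0.05,0.006,-0.048,-0.18,33.7],
    [0.05,0.006,-0.048,-0.215,33.7],
    [0.05,0.006,-0.048,-0.235,33.7],
    [0.05,0.006,-0.048,-0.235,33.7],
  ],
)

```text
t: 5.98
position: [0.4436, -0.0069, 0.0611]
eef_rot: [3.141, -0.008, 3.066]
ft_force: [-1.3, -0.0, -3.0]
opening: 0.0599
finger_force: 60.0
```

Call:
play_rows(
  series=[
    [0.05,0,0,-0.01,0],
    [0.05,0,0,-0.0165,0],
    [0.05,0,0,-0.0165,0],
    [0.05,0,0,-0.0165,0],
    [0.05,0,0,-0.0165,0],
  ],
)

```text
t: 6.4
position: [0.4472, -0.0074, 0.0493]
eef_rot: [-3.141, 0.002, 3.065]
ft_force: [-1.1, 1.0, -2.6]
opening: 0.0598
finger_force: 60.0
```

Call:
play_rows(
  series=[
    [0.05,0,0,-0.0013,0],
    [0.05,0,0,-0.0013,0],
    [0.05,0,0,-0.0013,0],
    [0.05,0,0,-0.0013,0],
  ],
)

```text
t: 6.73
position: [0.4466, -0.0074, 0.0473]
eef_rot: [3.142, 0.001, 3.065]
ft_force: [-0.6, -0.0, -1.4]
opening: 0.0592
finger_force: 60.0
```

Call:
play_rows(
  series=[
    [0.05,0.012,-0.0009,0,0],
    [0.05,0.024,-0.0018,0,0],
    [0.05,0.036,-0.0026,0,0],
    [0.05,0.044,-0.0032,0,0],
    [0.05,0.05,-0.0037,0,0],
    [0.05,0.05,-0.0037,0,0],
  ],
)

```text
t: 7.23
position: [0.4977, -0.0113, 0.0472]
eef_rot: [-3.142, 0.002, 3.065]
ft_force: [1.8, 0.6, 0.7]
opening: 0.0597
finger_force: 60.0
```

Call:
play_rows(
  series=[
    [0.05,0.008,-0.0006,0,0],
    [0.05,0.016,-0.0012,0,0],
    [0.05,0.02,-0.0015,0,0],
    [0.05,0.02,-0.0015,0,0],
  ],
)

```text
t: 7.57
position: [0.5172, -0.0127, 0.0472]
eef_rot: [3.142, 0.001, 3.065]
ft_force: [2.1, -0.5, 2.1]
opening: 0.0597
finger_force: 60.0
```

Call:
play_rows(
  series=[
    [0.05,0,0,0.007,0],
    [0.05,0,0,0.012,0],
    [0.05,0,0,0.012,0],
    [0.05,0,0,0.012,0],
  ],
)

```text
t: 7.9
position: [0.5162, -0.0125, 0.0591]
eef_rot: [3.141, 0.0, 3.065]
ft_force: [0.8, -0.5, -4.1]
opening: 0.0597
finger_force: 60.0
```

Call:
play_rows(
  series=[
    [0.05,0,0,0.012,0],
    [0.05,0,0,0.024,0],
    [0.05,0,0,0.036,0],
    [0.05,0,0,0.048,0],
    [0.05,0,0,0.06,0],
    [0.05,0,0,0.072,0],
    [0.05,0,0,0.08,0],
    [0.05,0,0,0.08,0],
  ],
)

```text
t: 8.57
position: [0.5155, -0.0124, 0.139]
eef_rot: [3.141, -0.002, 3.065]
ft_force: [-1.9, 0.1, -11.2]
opening: 0.0597
finger_force: 60.0
```

Call:
play_rows(
  series=[
    [0.05,0,0,0.008,0],
    [0.05,0,0,0.016,0],
    [0.05,0,0,0.022,0],
    [0.05,0,0,0.022,0],
    [0.05,0,0,0.022,0],
  ],
)

```text
t: 8.98
position: [0.5162, -0.0125, 0.1611]
eef_rot: [3.141, -0.0, 3.065]
ft_force: [-3.2, -0.1, -10.0]
opening: 0.0594
finger_force: 60.0
```

Call:
play_rows(
  series=[
    [0.05,0,0,0.008,0],
    [0.05,0,0,0.016,0],
    [0.05,0,0,0.022,0],
    [0.05,0,0,0.026,0],
    [0.05,0,0,0.026,0],
    [0.05,0,0,0.026,0],
  ],
)

```text
t: 9.48
position: [0.5167, -0.0126, 0.1873]
eef_rot: [3.142, 0.001, 3.065]
ft_force: [-2.8, 0.8, -10.8]
opening: 0.0596
finger_force: 60.0
```

Call:
play_rows(
  series=[
    [0.05,0,0,0,0],
    [0.05,0,0,0,0],
  ],
)

```text
t: 9.65
position: [0.5167, -0.0126, 0.1868]
eef_rot: [3.141, 0.0, 3.065]
ft_force: [-1.1, 1.1, -10.5]
opening: 0.06
finger_force: 60.0
```

Call:
play_rows(
  series=[
    [0.05,0,0,0.004,0],
    [0.05,0,0,0.0075,0],
    [0.05,0,0,0.0075,0],
    [0.05,0,0,0.0075,0],
  ],
)

```text
t: 9.98
position: [0.5167, -0.0126, 0.1948]
eef_rot: [3.142, 0.001, 3.065]
ft_force: [0.2, 0.2, -10.3]
opening: 0.0597
finger_force: 60.0
```

Call:
play_rows(
  series=[
    [0.05,0,0,0,0],
    [0.05,0,0,0,0],
  ],
)

```text
t: 10.15
position: [0.5167, -0.0126, 0.1945]
eef_rot: [3.142, 0.001, 3.065]
ft_force: [-0.1, 1.0, -11.2]
opening: 0.0596
finger_force: 60.0
```

Call:
play_rows(
  series=[
    [0.05,0,0,-0.01,0],
    [0.05,0,0,-0.02,0],
    [0.05,0,0,-0.03,0],
    [0.05,0,0,-0.04,0],
    [0.05,0,0,-0.055,0],
    [0.05,0,0,-0.07,0],
    [0.05,0,0,-0.08,0],
    [0.05,0,0,-0.08,0],
  ],
)

```text
t: 10.82
position: [0.5163, -0.0127, 0.113]
eef_rot: [3.141, -0.001, 3.064]
ft_force: [0.2, 0.3, -0.0]
opening: 0.0598
finger_force: 60.0
```

```bash
sed -i 's/^O=.*;yw/O=np.array([.596,-.018,0]);yw/' h.py
python3 - <<'E'
from h import *
import pickle
st=bot.state();print(st['position'],st['ft_force'])
S=grab('scene');pickle.dump(S,open('s3.pkl','wb'))
a=cv2.cvtColor(S['color'][135:245,190:295],cv2.COLOR_RGB2BGR);a=cv2.resize(a,None,fx=5,fy=5,interpolation=cv2.INTER_CUBIC);cv2.imwrite('pics/s3.png',a)
for z in(.14,.147,.154,.161,.168):print(z,[((proj(S,bay(0,y,z))-[190,135]+.4)*5).round(1).tolist() for y in(-.098,.05)])
print(((proj(S,bay(.026,.08,.1545))-[190,135]+.4)*5))
E
```

```text
[ 0.51627546 -0.01265302  0.11301301] [ 0.18094546  0.30491845 -0.03812285]
0.14 [[57.5, 290.2], [339.2, 288.3]]
0.147 [[56.5, 279.0], [339.1, 277.1]]
0.154 [[55.5, 267.7], [339.0, 265.8]]
0.161 [[54.5, 256.3], [338.9, 254.4]]
0.168 [[53.4, 244.9], [338.9, 243.0]]
[397.69767966 291.76525339]
```

View pics/s3.png

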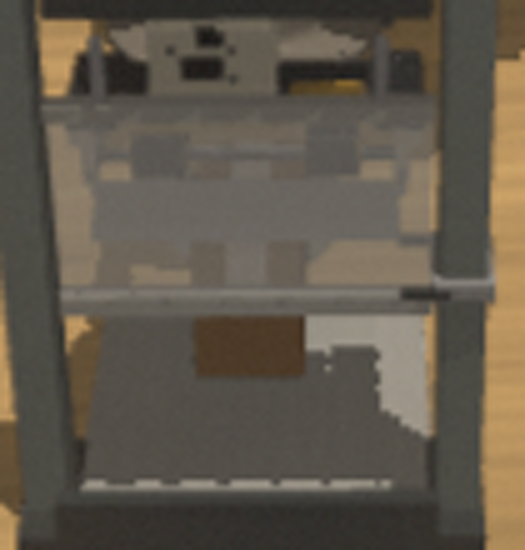

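Run:
```python
from h import *
import pickle
st=bot.state();print(st['t'],st['position'],st['ft_force'])
S=pickle.load(open('s3.pkl','rb'));tt=[]
p=st['position']
for z in (.072,.152): print(z,[((proj(S,[*(p+.06*BX+s*BY)[:2],z])-[190,135]+.4)*5).round(1).tolist() for s in(-.03,.03)])
N=grab('scene');W=wrist(bot.state());pickle.dump((N,W),open('n4.pkl','wb'))
out=np.zeros((600,800,3),np.uint8)
a=cv2.resize(cv2.cvtColor(N['color'][135:245,190:295],cv2.COLOR_RGB2BGR),(420,440),interpolation=cv2.INTER_CUBIC);out[:440,:420]=a
b=cv2.resize(cv2.cvtColor(W['color'],cv2.COLOR_RGB2BGR),(380,285));out[:285,420:]=b
cv2.imwrite('pics/n4.png',out)
print(bot.state()['ft_force'])
```

```text
10.8667 [ 0.51652917 -0.01269053  0.11399622] [-1.10289094 -0.24771484  0.40598095]
0.072 [[193.4, 373.6], [302.6, 372.9]]
0.152 [[187.0, 250.1], [300.2, 249.4]]
[-0.41955939  0.05939895 -0.07788684]
```

View pics/n4.png

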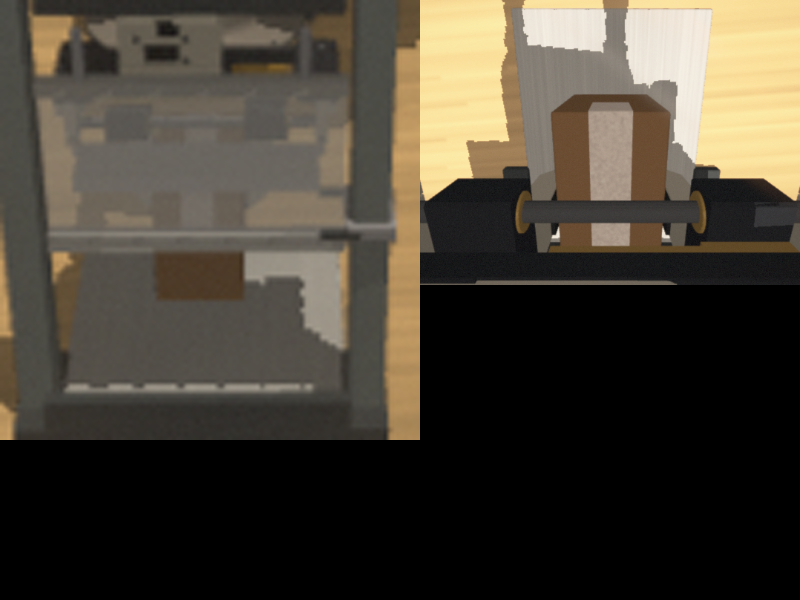

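Call:
play_rows(
  series=[
    [0.05,0,0,0.008,0],
    [0.05,0,0,0.016,0],
    [0.05,0,0,0.022,0],
    [0.05,0,0,0.025,0],
    [0.05,0,0,0.025,0],
    [0.05,0,0,0.025,0],
  ],
)

```text
t: 11.47
position: [0.5165, -0.0126, 0.1397]
eef_rot: [-3.142, 0.001, 3.065]
ft_force: [-0.2, -0.3, -3.5]
opening: 0.06
finger_force: 60.0
```

Call:
play_rows(
  series=[
    [0.05,0,0,0,0],
    [0.05,0,0,0,0],
  ],
)

```text
t: 11.63
position: [0.5162, -0.0125, 0.1391]
eef_rot: [3.141, -0.001, 3.065]
ft_force: [0.4, -0.6, -3.2]
opening: 0.0595
finger_force: 60.0
```

```bash
cat > edge.py <<'E'
from h import *
def look():
    S=grab('scene');g=cv2.cvtColor(S['color'],cv2.COLOR_RGB2GRAY).astype(float)
    # profile of bottom rail along right part of sash (clear of carton), y=-.09..-.05 and +.045...06
    for ys in ((-.085,-.05),(.04,.065)):
        prof=[]
        zs=np.arange(.10,.19,.0015)
        for z in zs:
            v=[]
            for y in np.linspace(*ys,12):
                u=proj(S,bay(0,y,z));v.append(cv2.getRectSubPix(g.astype(np.float32),(1,1),(float(u[0]),float(u[1])))[0,0])
            prof.append(np.mean(v))
        d=np.diff(prof);print(ys,' '.join(f'{z*1000:.0f}:{p:.0f}' for z,p in zip(zs,prof)))
    return S
E
python3 - <<'E'
from edge import *
look();st=bot.state();print(st['position'],st['ft_force'])
E
```

```text
(-0.085, -0.05) 100:80 102:81 103:81 105:81 106:82 108:81 109:81 111:80 112:80 114:80 115:81 117:81 118:83 120:85 121:84 123:84 124:88 126:94 127:104 129:116 130:121 132:122 133:122 135:123 136:122 138:118 139:113 141:106 142:100 144:98 145:96 147:95 148:94 150:99 151:104 153:116 154:128 156:118 157:105 159:104 160:105 162:106 163:107 165:108 166:108 168:109 169:109 171:110 172:111 174:111 175:112 177:113 178:114 180:114 181:114 183:114 184:114 186:113 187:111 189:110
(0.04, 0.065) 100:82 102:86 103:92 105:102 106:113 108:130 109:147 111:147 112:147 114:147 115:146 117:146 118:146 120:146 121:146 123:146 124:146 126:146 127:145 129:145 130:145 132:145 133:145 135:145 136:142 138:139 139:126 141:112 142:104 144:97 145:95 147:93 148:96 150:100 151:107 153:117 154:118 156:109 157:106 159:110 160:114 162:121 163:125 165:124 166:123 168:124 169:125 171:125 172:125 174:125 175:124 177:124 178:124 180:125 181:125 183:125 184:123 186:118 187:112 189:108
[ 0.51623736 -0.01254344  0.13908895] [ 0.66908162  0.56315334 -3.5540414 ]
```

Call:
play_rows(
  series=[
    [0.05,0,0,0.012,0],
    [0.05,0,0,0.024,0],
    [0.05,0,0,0.036,0],
    [0.05,0,0,0.044,0],
    [0.05,0,0,0.05,0],
    [0.05,0,0,0.05,0],
    [0.05,0,0,0.05,0],
  ],
)

```text
t: 12.27
position: [0.5156, -0.0124, 0.1884]
eef_rot: [3.141, -0.003, 3.065]
ft_force: [-2.4, 0.7, -11.4]
opening: 0.0595
finger_force: 60.0
```

Call:
play_rows(
  series=[
    [0.05,0,0,0,0],
    [0.05,0,0,0,0],
    [0.05,0,0,0,0],
  ],
)

```text
t: 12.52
position: [0.5157, -0.0124, 0.1886]
eef_rot: [3.141, -0.002, 3.065]
ft_force: [-5.0, 0.6, -10.9]
opening: 0.0598
finger_force: 60.0
```

Run:
```python
from h import *
a=[]
for i in range(4):
    grab('top');s=bot.state();a.append([*s['ft_force'],s['position'][2]])
print(np.round(a,2))
```

```text
[[ -3.49   0.81 -10.2    0.19]
 [ -4.72  -0.25 -11.08   0.19]
 [ -4.3    0.49  -9.92   0.19]
 [ -3.69   0.96 -10.08   0.19]]
```

Call:
play_rows(
  series=[
    [0.05,0,0,0.003,0],
    [0.05,0,0,0.0055,0],
    [0.05,0,0,0.0055,0],
    [0.05,0,0,0.0055,0],
    [0.05,0,0,0.0055,0],
  ],
)

```text
t: 13.13
position: [0.5168, -0.0126, 0.1951]
eef_rot: [3.142, 0.001, 3.065]
ft_force: [-1.6, 0.2, -11.8]
opening: 0.0597
finger_force: 60.0
```

Call:
play_rows(
  series=[
    [0.05,0,0,-0.01,0],
    [0.05,0,0,-0.02,0],
    [0.05,0,0,-0.03,0],
    [0.05,0,0,-0.04,0],
    [0.05,0,0,-0.045,0],
    [0.05,0,0,-0.045,0],
    [0.05,0,0,-0.045,0],
  ],
)

```text
t: 13.72
position: [0.5168, -0.0127, 0.15]
eef_rot: [-3.142, 0.001, 3.065]
ft_force: [0.3, 0.0, -2.4]
opening: 0.0598
finger_force: 60.0
```

Run:
```python
from edge import *
look();st=bot.state();print(st['position'],st['ft_force'])
```

```text
(-0.085, -0.05) 100:80 102:81 103:81 105:81 106:81 108:81 109:81 111:80 112:80 114:80 115:81 117:81 118:81 120:82 121:82 123:83 124:86 126:90 127:98 129:110 130:116 132:119 133:122 135:123 136:124 138:124 139:125 141:126 142:126 144:121 145:117 147:115 148:112 150:106 151:101 153:98 154:96 156:95 157:94 159:98 160:103 162:113 163:126 165:120 166:107 168:104 169:105 171:108 172:110 174:111 175:112 177:112 178:113 180:114 181:114 183:114 184:114 186:114 187:115 189:116
(0.04, 0.065) 100:80 102:82 103:86 105:97 106:110 108:128 109:146 111:147 112:147 114:147 115:146 117:146 118:147 120:146 121:146 123:145 124:145 126:145 127:145 129:145 130:145 132:145 133:145 135:145 136:145 138:145 139:146 141:148 142:151 144:154 145:152 147:148 148:134 150:115 151:104 153:99 154:95 156:94 157:95 159:98 160:104 162:115 163:119 165:110 166:105 168:109 169:114 171:120 172:125 174:125 175:125 177:124 178:123 180:125 181:126 183:126 184:127 186:127 187:127 189:129
[ 0.5169818  -0.01269961  0.15034579] [-0.38797862 -0.23484095 -2.25212866]
```

Call:
play_rows(
  series=[
    [0.05,0,0,0.012,0],
    [0.05,0,0,0.024,0],
    [0.05,0,0,0.034,0],
    [0.05,0,0,0.04,0],
    [0.05,0,0,0.045,0],
    [0.05,0,0,0.048,0],
    [0.05,0,0,0.048,0],
    [0.05,0,0,0.048,0],
  ],
)

```text
t: 14.43
position: [0.516, -0.0125, 0.1973]
eef_rot: [3.141, -0.001, 3.065]
ft_force: [-2.5, -0.6, -10.2]
opening: 0.0597
finger_force: 60.0
```

Run:
```python
from h import *
a=[]
for i in range(6):
    grab('top');s=bot.state();a.append([*s['ft_force'],s['position'][2]])
print(np.round(a,3)[:,2:],np.mean(a,0))
```

```text
[[-10.803   0.197]
 [-10.643   0.197]
 [-11.132   0.197]
 [-11.681   0.197]
 [-11.323   0.197]
 [-11.558   0.197]] [ -2.82768894  -0.31861549 -11.18998189   0.19733834]
```

Call:
play_rows(
  series=[
    [0.05,0,0,0.002,0],
    [0.05,0,0,0.002,0],
    [0.05,0,0,0.002,0],
  ],
)

```text
t: 14.98
position: [0.5163, -0.0125, 0.2]
eef_rot: [3.141, -0.0, 3.065]
ft_force: [-4.2, -0.2, -10.8]
opening: 0.0602
finger_force: 60.0
```

Call:
play_rows(
  series=[
    [0.05,0,0,-0.01,0],
    [0.05,0,0,-0.02,0],
    [0.05,0,0,-0.03,0],
    [0.05,0,0,-0.04,0],
    [0.05,0,0,-0.048,0],
    [0.05,0,0,-0.048,0],
    [0.05,0,0,-0.048,0],
  ],
)

```text
t: 15.57
position: [0.5167, -0.0127, 0.1518]
eef_rot: [3.142, 0.0, 3.065]
ft_force: [1.1, -0.1, -2.8]
opening: 0.0598
finger_force: 60.0
```

Run:
```python
from edge import *
import pickle
S=look();pickle.dump(S,open('s5.pkl','wb'));st=bot.state();print(st['position'],st['ft_force'])
g=cv2.cvtColor(S['color'],cv2.COLOR_RGB2GRAY)
print(S['color'][185:200,264:284].mean(2).astype(int))
```

```text
(-0.085, -0.05) 100:80 102:81 103:81 105:81 106:82 108:82 109:81 111:80 112:80 114:80 115:80 117:81 118:81 120:82 121:82 123:83 124:86 126:90 127:99 129:110 130:116 132:119 133:122 135:124 136:124 138:125 139:126 141:128 142:129 144:123 145:117 147:115 148:113 150:114 151:114 153:112 154:111 156:104 157:97 159:96 160:96 162:98 163:101 165:108 166:118 168:119 169:116 171:112 172:107 174:107 175:111 177:113 178:114 180:114 181:114 183:114 184:114 186:115 187:115 189:116
(0.04, 0.065) 100:80 102:82 103:86 105:97 106:109 108:128 109:147 111:147 112:146 114:147 115:147 117:147 118:147 120:146 121:146 123:146 124:146 126:146 127:146 129:145 130:145 132:145 133:145 135:145 136:145 138:145 139:147 141:148 142:151 144:154 145:154 147:153 148:151 150:147 151:140 153:131 154:119 156:105 157:97 159:96 160:95 162:95 163:98 165:105 166:112 168:118 169:121 171:113 172:108 174:115 175:121 177:123 178:124 180:125 181:126 183:126 184:127 186:127 187:127 189:128
[ 0.51697115 -0.01269404  0.15225096] [-0.20554032  0.06370056 -3.70725216]
[[ 95  95  95  94  94  90  87  93  93  87  83  84  82  67  68  73 
[... 509 characters left out ...]
 126 127
  127 126]
 [145 147 148 147 147 144  98  79  80  79  88  92  79  97 103 104 103 103
  105 104]
 [144 146 147 147 146 131  81  56  57  56  57  54  55  63  61  61  78  88
   90  91]
 [145 146 148 148 146 142  85  50  49  51  49  47  51  51  48  50  77  85
   86  86]
 [145 146 147 147 146 147 138 135 133 133 124 124 113  76  63  65  71  72
   71  71]
 [144 146 148 147 146 147 146 148 148 146 136 137 137  84  64  68  68  66
   67  68]
 [144 148 148 146 146 147 148 147 147 146 135 140 145  90  64  68  67  67
   69  67]
 [144 148 148 149 146 146 146 148 147 146 137 144 133  82  63  68  66  70
   68  66]
 [144 148 148 147 148 146 148 147 147 146 144 144 129  79  64  67  69  68
   67  69]]
```

Call:
play_rows(
  series=[
    [0.05,0,0,-0.004,0],
    [0.05,-0.01,0.0007,-0.004,0],
    [0.05,-0.025,0.0018,-0.004,0],
    [0.05,-0.04,0.0029,-0.004,0],
    [0.05,-0.05,0.0037,-0.02,0],
    [0.05,-0.05,0.0037,-0.05,0],
    [0.05,-0.05,0.0037,-0.08,0],
    [0.05,-0.05,0.0037,-0.09,0],
  ],
)

```text
t: 16.28
position: [0.4648, -0.0086, 0.0594]
eef_rot: [3.141, -0.003, 3.064]
ft_force: [-1.7, 0.7, -4.4]
opening: 0.0599
finger_force: 60.0
```

Call:
play_rows(
  series=[
    [0.05,0.011,-0.0008,-0.005,0],
    [0.05,0.011,-0.0008,-0.01,0],
    [0.05,0.011,-0.0008,-0.013,0],
    [0.05,0.011,-0.0008,-0.0145,0],
    [0.05,0.011,-0.0008,-0.0145,0],
  ],
)

```text
t: 16.7
position: [0.4773, -0.0097, 0.0476]
eef_rot: [3.142, 0.0, 3.065]
ft_force: [0.2, 0.4, -2.0]
opening: 0.0594
finger_force: 60.0
```

Call:
play_rows(
  series=[
    [0.05,0,0,-0.0007,0],
    [0.0918,0,0,-0.0007,0],
    [0.0918,0,0,-0.0007,0],
    [0.0918,0,0,-0.0007,0],
    [0.0918,0,0,-0.0007,0],
    [0.0918,0,0,0.03,0],
    [0.0918,0,0,0.07,0],
    [0.0918,0,0,0.1,0],
  ],
)

```text
t: 17.37
position: [0.4776, -0.0097, 0.1496]
eef_rot: [3.142, 0.001, 3.065]
ft_force: [0.9, -0.1, 0.8]
opening: 0.0917
finger_force: 0.0
```

Run:
```python
from h import *
st=bot.state();print(st['position'],st['opening'])
W=wrist(st);im=cv2.cvtColor(W['color'],cv2.COLOR_RGB2HSV)
m=cv2.inRange(im,(3,80,30),(16,255,200));m[230:]=0
n,l,s,c=cv2.connectedComponentsWithStats(m);print(s[s[:,4]>150],c[s[:,4]>150])
cv2.imwrite('m.png',m)
S=grab('scene');
import edge;edge.look()
```

```text
[ 0.47763304 -0.00970534  0.14957709] 0.09173858609477183
[[     0      0    512    384 186094]
 [   120      0     56    184   2397]
 [   243      0     31     18    280]
 [   239     19     34     52    712]
 [   212    115     89    115   6158]
 [    89    216     59     14    288]] [[257.53436973 194.64763507]
 [138.67542762  88.19065499]
 [257.81785714   7.45357143]
 [257.79634831  44.34269663]
 [256.63640792 170.87950633]
 [120.42013889 224.33333333]]
(-0.085, -0.05) 100:80 102:81 103:81 105:81 106:81 108:81 109:81 111:81 112:80 114:80 115:80 117:81 118:81 120:81 121:81 123:82 124:82 126:82 127:82 129:82 130:82 132:82 133:83 135:83 136:84 138:88 139:93 141:99 142:105 144:108 145:111 147:115 148:118 150:117 151:116 153:112 154:108 156:103 157:97 159:95 160:95 162:96 163:99 165:104 166:111 168:112 169:110 171:108 172:107 174:109 175:114 177:115 178:115 180:114 181:112 183:112 184:112 186:112 187:113 189:114
(0.04, 0.065) 100:80 102:80 103:80 105:79 106:79 108:79 109:80 111:80 112:80 114:80 115:80 117:80 118:79 120:79 121:79 123:81 124:87 126:96 127:113 129:129 130:137 132:145 133:145 135:145 136:145 138:145 139:146 141:147 142:150 144:154 145:154 147:153 148:150 150:147 151:140 153:131 154:119 156:104 157:96 159:94 160:94 162:97 163:102 165:112 166:118 168:118 169:116 171:111 172:109 174:118 175:124 177:124 178:123 180:124 181:125 183:126 184:127 186:127 187:127 189:128
```

Call:
play_rows(
  series=[
    [0.0,-0.04,0.003,0,0],
    [0.0,-0.08,0.006,0,-7],
    [0.0,-0.096,0.007,0,-14],
    [0.0,-0.096,0.007,0,-21],
    [0.0,-0.096,0.007,0,-28],
    [0.0,-0.096,0.007,0,-35],
    [0.0,-0.096,0.007,0,-42],
    [0.0,-0.096,0.007,0,-49],
  ],
)

```text
t: 18.18
position: [0.3806, -0.0025, 0.1464]
eef_rot: [-3.14, -0.002, 2.203]
ft_force: [0.6, 0.7, 0.4]
opening: 0.0428
finger_force: 0.0
```

Call:
play_rows(
  series=[
    [0.0,0,0,0,-7],
    [0.0,0,0,0,-14],
    [0.0,0,0,0,-21],
    [0.0,0,0,0,-28],
    [0.0,0,0,0,-35],
    [0.0,0,0,0,-41],
    [0.0,0,0,0,-41],
    [0.0,0,0,0,-41],
  ],
)

```text
t: 18.85
position: [0.3808, -0.0026, 0.1466]
eef_rot: [-3.14, -0.0, 1.497]
ft_force: [-1.1, 0.6, -0.1]
opening: 0.0002
finger_force: 0.0
```

Call:
play_rows(
  series=[
    [0.0,0,0,-0.035,0],
    [0.0,0,0,-0.07,0],
    [0.0,0,0,-0.095,0],
    [0.0,0,0,-0.11,0],
    [0.0,0,0,-0.112,0],
    [0.0,0,0,-0.112,0],
  ],
)

```text
t: 19.35
position: [0.3807, -0.0025, 0.0347]
eef_rot: [-3.139, -0.0, 1.496]
ft_force: [0.6, -0.0, -0.0]
opening: 0.0001
finger_force: 0.0
```

Call:
play_rows(
  series=[
    [0.0,0.01,-0.0007,0,0],
    [0.0,0.02,-0.0015,0,0],
    [0.0,0.03,-0.0022,0,0],
    [0.0,0.04,-0.0029,0,0],
    [0.0,0.05,-0.0037,0,0],
    [0.0,0.05,-0.0037,0,0],
  ],
)

```text
t: 19.85
position: [0.4341, -0.0068, 0.0369]
eef_rot: [3.137, 0.001, 1.495]
ft_force: [0.8, -0.3, 0.4]
opening: 0.0003
finger_force: 0.0
```

```bash
cat > cart.py <<'E'
from h import *
def cart():
    S=grab('scene');im=cv2.cvtColor(S['color'],cv2.COLOR_RGB2HSV)
    # front-bottom (far end nose) edge of carton: brown in bay region
    m=cv2.inRange(im,(3,90,30),(15,255,160));k=np.zeros_like(m);k[170:235,205:280]=255;m&=k
    n,l,s,c=cv2.connectedComponentsWithStats(m);i=1+np.argmax(s[1:,4]);x,y,w,h,a=s[i];print('blob',s[i])
    for u in (x+.5,x+w-.5):
        P=onz(S,(u-.0,y+h-.5),.006);q=P-O;print('nose bottom bay',(q@BX).round(4),(q@BY).round(4))
    # slope of bottom row
    cols=np.arange(x+2,x+w-2);b=[np.max(np.where(l[:,cc]==i)[0]) for cc in cols];print('slope',np.polyfit(cols,b,1))
    return S
E
python3 -c "
from cart import *
cart();print(bot.state()['ft_force'])"
```

```text
blob [229 189  23  39 496]
nose bottom bay -0.0238 -0.0301
nose bottom bay -0.0231 0.0323
slope [8.77192982e-03 2.24736842e+02]
[ 0.35419984  0.40567754 -0.09677322]
```

Call:
play_rows(
  series=[
    [0.0,0.012,-0.0009,0,0],
    [0.0,0.024,-0.0018,0,0],
    [0.0,0.036,-0.0026,0,0],
    [0.0,0.048,-0.0035,0,0],
    [0.0,0.055,-0.004,0,0],
    [0.0,0.055,-0.004,0,0],
  ],
)

```text
t: 20.4
position: [0.4875, -0.0105, 0.036]
eef_rot: [3.14, 0.0, 1.494]
ft_force: [0.2, -0.1, -0.0]
opening: 0.0004
finger_force: 0.0
```

Call:
play_rows(
  series=[
    [0.0,-0.02,0.0015,0,0],
    [0.0,-0.05,0.0037,0,0],
    [0.0,-0.065,0.0048,0,0],
    [0.0918,-0.065,0.0048,0,0],
    [0.0918,-0.065,0.0048,0,0],
    [0.0918,-0.065,0.0048,0,0],
    [0.0918,-0.065,0.0048,0,0],
    [0.0918,-0.065,0.0048,0,0],
  ],
)

```text
t: 21.07
position: [0.4224, -0.0058, 0.0355]
eef_rot: [3.14, 0.0, 1.494]
ft_force: [0.0, 0.5, -0.8]
opening: 0.029
finger_force: 0.0
```

```bash
python3 -c "
from cart import *
cart();s=bot.state();print(s['position'],s['opening'],s['ft_force'])"
```

```text
blob [228 192  23  41 487]
nose bottom bay -0.0009 -0.0318
nose bottom bay -0.0002 0.0297
slope [-1.75438596e-02  2.35666667e+02]
[ 0.4221994  -0.0057056   0.03545248] 0.03311552083986102 [-0.43169422 -0.09190845 -0.09792327]
```

Call:
play_rows(
  series=[
    [0.0918,0,0,0,0],
    [0.0918,0,0,0,0],
    [0.0918,0,0,0,0],
    [0.0918,0,0,0,0],
    [0.0918,0,0,0,0],
    [0.0918,0,0,0,0],
    [0.0918,0,0,0,0],
    [0.0918,0,0,0,0],
  ],
)

```text
t: 21.78
position: [0.4215, -0.0056, 0.0354]
eef_rot: [3.141, 0.0, 1.494]
ft_force: [-0.8, 0.1, -0.2]
opening: 0.0861
finger_force: 0.0
```

Call:
play_rows(
  series=[
    [0.0918,0.008,-0.0006,0,0],
    [0.0918,0.016,-0.0012,0,0],
    [0.0918,0.024,-0.0018,0,0],
    [0.0918,0.032,-0.0023,0,0],
    [0.0918,0.038,-0.0028,0,0],
    [0.0918,0.042,-0.0031,0,0],
    [0.0918,0.042,-0.0031,0,0],
  ],
)

```text
t: 22.37
position: [0.4646, -0.0088, 0.0354]
eef_rot: [3.14, 0.0, 1.494]
ft_force: [0.1, 0.1, -0.7]
opening: 0.0922
finger_force: 0.0
```

```bash
python3 -c "
from edge import *
S=look();s=bot.state();print(s['position'],s['opening'],s['ft_force'])
a=cv2.cvtColor(S['color'][140:260,185:300],cv2.COLOR_RGB2BGR);cv2.imwrite('pics/s6.png',cv2.resize(a,None,fx=5,fy=5,interpolation=cv2.INTER_CUBIC))"|tail -2
```

```text
(0.04, 0.065) 100:146 102:146 103:146 105:146 106:146 108:146 109:146 111:145 112:145 114:145 115:145 117:144 118:144 120:144 121:144 123:144 124:144 126:144 127:144 129:144 130:144 132:143 133:143 135:143 136:143 138:143 139:144 141:145 142:148 144:151 145:151 147:150 148:148 150:144 151:138 153:129 154:118 156:103 157:95 159:93 160:93 162:96 163:101 165:111 166:117 168:117 169:115 171:110 172:109 174:117 175:123 177:122 178:122 180:123 181:124 183:125 184:126 186:126 187:126 189:127
[ 0.46407685 -0.00874073  0.03530728] 0.09180505088212942 [-0.63442609  0.14971142  0.16011027]
```

Call:
play_rows(
  series=[
    [0.0918,0.002,-0.0001,0,0],
    [0.0918,0.004,-0.0003,0,0],
    [0.0918,0.005,-0.0004,0,0],
    [0.0918,0.005,-0.0004,0,0],
  ],
)

```text
t: 22.75
position: [0.4684, -0.0091, 0.0354]
eef_rot: [-3.141, -0.0, 1.494]
ft_force: [-0.8, -0.3, 0.8]
opening: 0.0923
finger_force: 0.2
```

Call:
play_rows(
  series=[
    [0.0918,0.0015,-0.0001,0,0],
    [0.0918,0.003,-0.0002,0,0],
    [0.0918,0.003,-0.0002,0,0],
  ],
)

```text
t: 23.0
position: [0.4718, -0.0094, 0.0355]
eef_rot: [3.141, 0.0, 1.494]
ft_force: [-1.1, -0.3, 0.9]
opening: 0.0921
finger_force: 0.4
```

Continue until the force rises.

Call:
play_rows(
  series=[
    [0.0918,0.0015,-0.0001,0,0],
    [0.0918,0.003,-0.0002,0,0],
    [0.0918,0.003,-0.0002,0,0],
  ],
)

```text
t: 23.25
position: [0.4729, -0.0092, 0.0355]
eef_rot: [-3.138, -0.0, 1.494]
ft_force: [-8.1, -0.1, 6.0]
opening: 0.0918
finger_force: 4.4
```

```bash
python3 -c "
from h import *
for i in range(4):
  S=grab('scene');s=bot.state();print(s['position'],s['ft_force'],s['opening'])
a=cv2.cvtColor(S['color'][140:260,185:300],cv2.COLOR_RGB2BGR);cv2.imwrite('pics/s7.png',cv2.resize(a,None,fx=5,fy=5,interpolation=cv2.INTER_CUBIC))"
```

```text
[ 0.47290092 -0.0092465   0.03546301] [-8.51447391  0.62841417  5.58264005] 0.09192305685417468
[ 0.47289949 -0.00925094  0.03545611] [-8.34650862  0.67027763  5.63740506] 0.09177604591000739
[ 0.47290417 -0.00926814  0.03545513] [-8.36710076 -0.43440769  6.43015364] 0.09219680550623313
[ 0.47291806 -0.00925285  0.03546902] [-8.4310699  -0.24416124  5.10742922] 0.09176871858767247
```

View pics/s7.png

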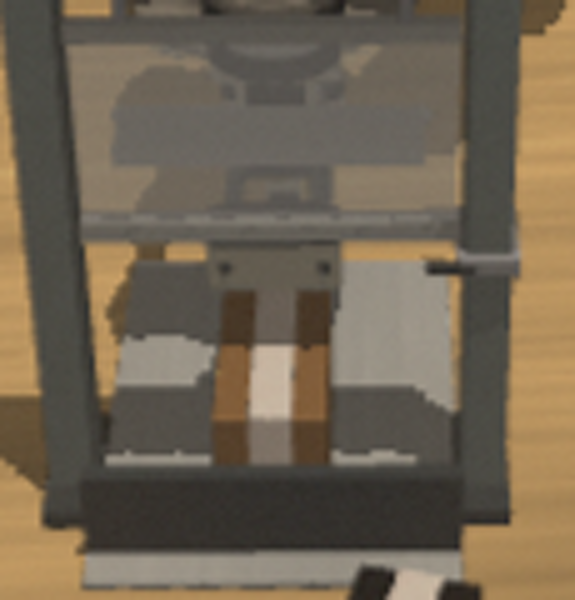

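Call:
play_rows(
  series=[
    [0.0918,-0.003,0.0002,0,0],
    [0.0918,-0.015,0.0011,0,0],
    [0.0918,-0.04,0.0029,0,0],
    [0.0918,-0.07,0.0051,0,0],
    [0.0918,-0.09,0.0066,0,0],
    [0.0918,-0.09,0.0066,0,0],
  ],
)

```text
t: 23.95
position: [0.3803, -0.0021, 0.0352]
eef_rot: [-3.138, -0.001, 1.494]
ft_force: [-0.4, 0.4, -0.4]
opening: 0.0918
finger_force: 0.0
```

```bash
python3 -c "
from edge import *
S=look();s=bot.state();print(s['t'],s['position'],s['ft_force'])
im=cv2.cvtColor(S['color'],cv2.COLOR_RGB2HSV);m=cv2.inRange(im,(3,90,30),(15,255,200));
m[:186]=0;m[234:]=0;m[:,:215]=0;m[:,:][:,262:]=0
ys,xs=np.where(m>0);print(xs.min(),xs.max(),ys.min(),ys.max())
# nose top corners: strong brightness step along columns
g=cv2.cvtColor(S['color'],cv2.COLOR_RGB2GRAY).astype(int)
for c in (230,232,247,249): 
  col=g[215:232,c];print(c,col)
for x in(-.06,.05,.06): print(x,[proj(S,bay(x,y,.086)).round(1) for y in(-.025,.025)])
a=cv2.cvtColor(S['color'][140:260,185:300],cv2.COLOR_RGB2BGR);cv2.imwrite('pics/s8.png',cv2.resize(a,None,fx=5,fy=5,interpolation=cv2.INTER_CUBIC))"|cut -c1-420
```

```text
(-0.085, -0.05) 100:148 102:149 103:149 105:150 106:151 108:151 109:150 111:149 112:148 114:147 115:147 117:147 118:149 120:150 121:151 123:151 124:151 126:152 127:152 129:153 130:153 132:152 133:151 135:150 136:149 138:150 139:151 141:150 142:145 144:122 145:102 147:102 148:102 150:102 151:102 153:101 154:100 156:98 157:95 159:94 160:94 162:96 163:98 165:103 166:111 168:111 169:109 171:107 172:106 174:107 175:111 17
(0.04, 0.065) 100:146 102:146 103:146 105:146 106:146 108:145 109:145 111:145 112:145 114:145 115:145 117:145 118:145 120:145 121:144 123:144 124:144 126:144 127:144 129:144 130:144 132:144 133:144 135:144 136:143 138:143 139:145 141:146 142:149 144:152 145:152 147:151 148:149 150:146 151:139 153:130 154:118 156:104 157:95 159:93 160:93 162:96 163:101 165:111 166:117 168:117 169:115 171:110 172:108 174:117 175:123 17
24.0 [ 0.38333515 -0.00269776  0.03564198] [ 1.79725273 -0.2497971   0.18469998]
227 250 198 232
230 [100  99 100 100 102  99 102 100 103  78  67  67  68  65  69  68  68]
232 [101  99  98 100  99 100 100 100 103  79  68  67  67  68  69  67  66]
247 [ 98 100 101  99 100 100 100  99 103  77  68  66  69  67  69  68  68]
249 [ 99 100  99 102 101 102 102 100 104  76  66  69  69  69  68  68  68]
-0.06 [array([230.8, 197. ]), array([248.6, 196.8])]
0.05 [array([228.8, 220.3]), array([248. , 220.2])]
0.06 [array([228.6, 222.6]), array([248. , 222.5])]
```

Call:
play_rows(
  series=[
    [0.0918,0,0,0,0],
    [0.0918,0,0,0,0],
    [0.0918,0,0,0,0],
    [0.0918,0,0,0,0],
  ],
)

```text
t: 24.33
position: [0.3854, -0.003, 0.0354]
eef_rot: [3.141, 0.0, 1.494]
ft_force: [0.0, 0.1, 0.2]
opening: 0.0919
finger_force: 0.0
```

```bash
python3 -c "
from workcell import bot
print(bot.sign_off())"
```

```text
the job is handed in; nothing more can be done
None
```

Job handed in at about 24 s: the shutter's edge measures about 154 mm against a pointer at about 154 mm, and the carton stands square, pushed until it stopped against the back stop; the arm is clear, but sign-off gave no verdict.

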